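# Vent the bottle in the glue warmer

## Task

Lift the domed lid off the glue warmer by its knob and set it down upright, without dropping it, on the round cork mat. Then screw the bottle's cap down clockwise until it bottoms out, back it off a quarter turn so that the bottle can vent, and finish while still gripping the cap and holding it still at that setting: do not let go of it at the end. Leave everything else on the bench where it is.

Things in the scene. Friction and masses are not known exactly. Their poses are not given: they have to be found in the camera images.
- warmer: Bench glue warmer fixed to the table: an open round steel pot, 120 mm across, rim 70 mm above the table, with a small black control box (26 x 60 mm, 42 mm high) against its side. Origin: centre of the underside, on the table; z up, own -x axis towards the control box. A white plastic bottle is fixed upright in its middle; the bottle's shoulder falls away below 84 mm, the flat collar on its neck (38 mm across) has its top 92 mm above the table.
- lid: The warmer's loose steel dome lid, 120 mm across at the foot, hollow and open below, 66 mm high to the top of the dome and 104 mm with its knob, about 0.25 kg. Origin: centre of the foot ring; z up. It starts resting loose on the pot's rim, over the cap; its inside is about 105 mm across and 58 mm high, so it must rise about 60 mm above the rim to clear the cap.
- lid_knob (a point): Centre of the lid's knob, on the lid's axis, 92 mm above the lid's foot. The knob is a dark wooden upright cylinder 30 mm across and 24 mm high on a stem 16 mm across; 14 mm of free stem height lies between the dome's top and the knob's underside.
- cap_grip (a point): Centre (half-way up) of the bottle's screw cap: a black ribbed plastic cylinder 38 mm across and 28 mm high on the warmer's axis; its centre is 106 mm above the table when bottomed out on the collar and rises 0.95 mm per radian unscrewed (6 mm a turn). x points along a small raised rib on the cap's top, from the axis outwards; z up. The lid hides it at first.
- cap: The same screw cap; origin on its axis at the centre of its underside, axes as cap_grip.
- thread (a joint): How far the cap is unscrewed, in rad: 0 = bottomed out (a hard stop: the turning torque rises sharply), larger = unscrewed, anticlockwise seen from above; a quarter turn is 1.57. The cap starts on its thread, unscrewed between a third and somewhat over half a turn, turns against a steady friction of about 0.12 N m, stays where it is left and cannot come off (stop at 4.2 rad).
- mat: Round cork mat fixed on the table, 170 mm across and 6 mm thick, bare. Origin: centre of its underside, on the table.
- chisel_mid (a point): Bystander: a wooden-handled chisel lying on the table, about 175 mm long, 22 mm thick, at the ferrule, 11 mm up; its x axis points along the blade.
- gouge_mid (a point): Bystander: a shorter wooden-handled gouge lying, about 155 mm long, 22 mm thick, at the ferrule; its x axis points along the blade.
- jar_mid (a point): Bystander: closed white plastic jar, 52 mm across and 85 mm high; its centre.
- flask_mid (a point): Bystander: dark green vacuum flask with a steel neck, 72 mm across and 215 mm high; its centre.
- cup_mid (a point): Bystander: open steel cup, 72 mm across and 62 mm high; its centre.
- block_mid (a point): Bystander: carved wooden printing block lying flat, 300 x 100 x 24 mm with a 85 mm handle at its -x end; centre of the slab.
- mallet_mid (a point): Bystander: wooden mallet lying, head 100 mm long and 56 mm thick, handle reaching 170 mm along its own -x; centre of the head.
Mind the look-alikes: they are no part of the job. What is shaped like the lid but pink or yellow is not meant. What is shaped like the warmer but purple is not meant.

How it is judged:
On the way, in this order (a step that is already met when the one before it is completed fails the run):
1. the lid stands upright and released on the cork mat (horizontal distance between lid_knob and mat below 0.04 m and z of lid_knob in the frame of mat below 0.104 m and angle between lid_knob's own z axis and vertical below 0.1 rad and contact force between lid and mat above 0.3 N and contact force between lid and the fingers below 0.05 N and linear speed of lid below 0.03 m/s), for 0.2 s.
2. the cap is bottomed out on the bottle (value of joint thread below 0.1 rad), for 0.2 s.
At the end, for the whole second after the job is handed in: The cap is backed off a quarter turn (90 degrees, within 15) from bottomed out and not turning, gripped by the fingers (contact force over 2 N); the lid stands at rest, upright (within 0.1 rad) and untouched, on the cork mat, its axis within 40 mm of the mat's centre (all of step 1 and value of joint thread between 1.31 and 1.83 rad and velocity of joint thread between -0.05 and 0.05 rad/s and contact force between cap and the fingers above 2 N); the arm keeps its last pose, push and grip.
It fails at once if a bystander was moved by more than 30 mm (distance of any of chisel_mid, gouge_mid, jar_mid, flask_mid, cup_mid, block_mid, mallet_mid from where it was at the start of the episode above 0.03 m).
It fails at once if the lid was dropped (fell free faster than 0.7 m/s) (linear speed of lid above 0.7 m/s and contact force between lid and the fingers below 0.05 N).
It also fails if it takes over 64 s, if anything falls off the work surface, if the arm or the gripper's body presses on something with over 40 N, if the wrist force passes 120 N, or if a joint passes its speed limit or range.

## Robot

A 6-joint arm with a two-finger parallel gripper is mounted at the origin on the work surface. World frame = base frame: x ahead of the robot, y to its left, z up, the work surface at z = 0. Lengths are in m, angles in rad, forces in N, time in s.
With the tool pointing down it reaches from about 0.275 to 0.775 m from the base axis. Payload 14.6 kg.
Tool frame: the origin (TCP) lies midway between the tips of the shut fingers; the grasp point (between the pads) lies 19 mm behind it; x points along the fingers, z is the direction in which the jaws open and shut, and the axes are right-handed (so a half turn about x gives the same grasp; the last joint's range is limited). The gripper opens to 85 mm and grips with 20 to 120 N. Pads are 22 mm wide; open, the fingers measure 114 mm over their backs; the gripper's body (76 mm by 85 mm) begins 54 mm behind the grasp point. The pads swing forward as they close: fully open they stand 13 mm farther back than shut.
Start: joints at [-1.354, 0.263, -0.048, 1.259, 0, 1.415], TCP at [0.191, -0.489, 0.231] pointing down, gripper open.
Joint ranges: [-2.65, 2.65], [-0.89, 1.7], [-1.18, 1.37], [-2.13, 2.11], [-1.35, 1.29], [-3.14, 3.14]. Speed limits (rad/s): [1.89, 1.89, 2.57, 2.79, 3.14, 3.14].

## Interface

Orientations are given as a 3x3 rotation matrix whose columns are the frame's x, y, z axes.
In Python, from cell import bot, read_camera gives the robot as it stands.
- The arm moves only by the tool carry_out, never from a script. Its argument "steps" is a list of rows, each an object of numbers: "dx", "dy", "dz": the shift along the tool's x, y, z in m; "roll": the turn about the tool's x in rad; "gripper": the finger opening in m, from 0 to 0.0854. A call has 1 to 8 rows; each row is the pose to reach, as a shift and turn from the pose commanded when the call began, along the tool's axes at that moment; what a row does not reach only later rows make up. A row lasts 1/12 s, in which the tool goes at most 41.7 mm and 7.16 degrees, less where a joint would pass 70% of its speed; a pose out of reach is approached as far as the arm can. A call with a gripper value outside its range is refused whole. The fingers move at their own pace and stop on an object; "force" is the grip in N (left out, the last holds). Time passes only in rows, so rows that repeat a pose let the fingers close. It gives the time, the measured TCP pose, the force and the opening at its end, in the units of the state.
- bot.get_state(): the state, without advancing time (a new reading comes with each control period).
- read_camera(name): name is "scene" or "top" or "wrist"; returns a dict with "color" (420x560x3 uint8, red, green, blue), "depth" (420x560 float32, m along the optical axis (not along the pixel's ray), 0 where there is no reading), "fx", "fy", "cx", "cy" (pixels), "world_from_camera" (4x4, takes a point from camera to world coordinates). Camera axes: x right, y down, z forward; pixel columns grow to the right and rows downward; lengths in m; the calibration is good to about 2 mm. A picture is of the moment at which its call begins.
- bot.finish_job(): hands the job in, once; it reports no verdict.
The state is a dict: "time": time; "q": joint angles; "qvel": joint speeds; "joint_torque": joint torques, N m; "tool_pos": TCP position; "orientation": TCP orientation; "ft_force": force on the tool from outside, world axes, zero at the start; "torque": the same for the moment, N m; "gripper_width": opening from 0.0 (shut) to 1.0 (fully open).
Only numpy, scipy, OpenCV 4.12 (cv2) and the standard library are available. Lean on these libraries where they do the work, as an engineer would, in place of code of your own. Each camera call takes 0.05 s, during which the arm holds its last target. There are 200 camera calls.

## Working session

There is one attempt and no reset: what is moved stays moved. The work goes in short steps, Python scripts to look and compute and a tool call to move; the robot and the scene stay as the last step left them, time stands still between calls to the robot, and variables do not carry over. Pictures are saved under pics/ and viewed, about 8 in all and at most 12, crops included, and the job is handed in when it is done.

Besides the shell and the picture viewer there is one more tool, called after "Request:" as name(argument=value, ...), one argument or row to a line, values as JSON. carry_out: Moves the arm, as the interface text tells. Its arguments: {"type":"object","properties":{"steps":{"type":"array"},"force":{"type":"number"}},"required":["steps"]}

```bash
mkdir -p pics
cat > h.py <<'E'
import numpy as np, cv2
from cell import bot, read_camera
def shot(n,f):
    c=read_camera(n); np.savez('pics/'+f+'.npz',**c); cv2.imwrite('pics/'+f+'.png',c['color'][...,::-1]); return c
def load(f): return dict(np.load('pics/'+f+'.npz'))
def cloud(c):
    d=c['depth']; v,u=np.mgrid[:d.shape[0],:d.shape[1]]
    P=np.stack([(u-c['cx'])/c['fx']*d,(v-c['cy'])/c['fy']*d,d],-1)
    W=c['world_from_camera']; P=P@W[:3,:3].T+W[:3,3]; P[d==0]=np.nan; return P
E
python3 - <<'E'
from h import *
a=shot('scene','s0');b=shot('top','t0')
for c in(a,b): print(c['world_from_camera'].round(3),c['fx'])
s=bot.get_state();print(s['time'],s['orientation'],s['gripper_width'])
E
```

```text
[[-6.750e-01  5.940e-01 -4.390e-01  1.075e+00]
 [ 7.380e-01  5.440e-01 -3.990e-01  5.370e-01]
 [ 1.000e-03 -5.930e-01 -8.050e-01  1.163e+00]
 [ 0.000e+00  0.000e+00  0.000e+00  1.000e+00]] 450.60086242373586
[[ 0.03  -0.997  0.073  0.406]
 [-0.999 -0.028  0.021 -0.004]
 [-0.019 -0.073 -0.997  1.478]
 [ 0.     0.     0.     1.   ]] 508.0731438726252
0.1 [[-1.60844397e-04  9.31681613e-01  3.63275854e-01]
 [ 8.46947223e-04  3.63275856e-01 -9.31681241e-01]
 [-9.99999628e-01  1.57819769e-04 -8.47516040e-04]] 1.0014483647633208
```

View pics/s0.png

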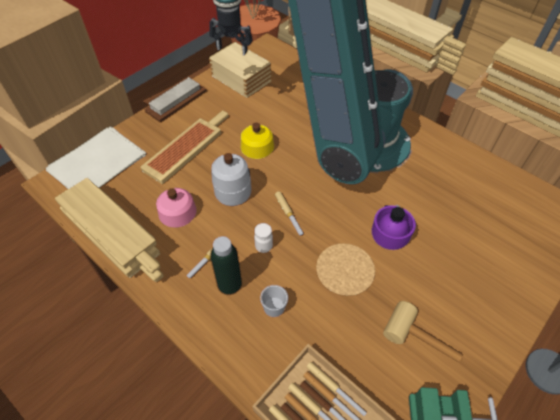

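View pics/t0.png

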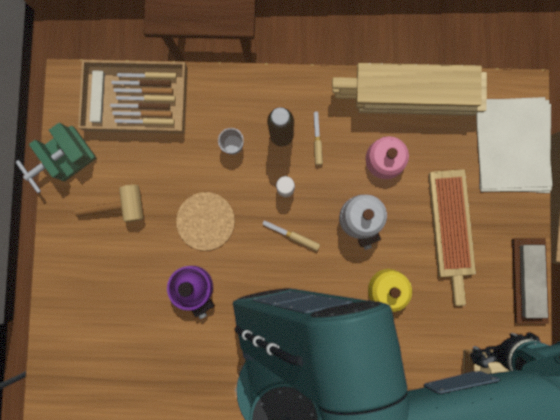

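The scene shows a grey lid on its pot, knob at scene (228,159) and top (368,214). The cork mat is at scene (345,268) and top (205,221). Look-alikes are the pink lid at top (388,156), the yellow lid at (391,291) and the purple warmer at (190,288). The grey steel one on a pot matches the description. Next I'll measure it and check a close crop.

Run:
```python
from h import *
a=load('s0');b=load('t0');A=cloud(a);B=cloud(b)
def fit(P,R):
    (x,y),r=None,None
    M=np.c_[2*P[:,:2],np.ones(len(P))];s=np.linalg.lstsq(M,(P[:,:2]**2).sum(1),rcond=None)[0]
    return s[:2],np.sqrt(s[2]+s[:2]@s[:2])
for n,C,P,(u,v) in(('s',a,A,(228,159)),('t',b,B,(368,214))):
    W=P[v-50:v+60,u-50:u+50].reshape(-1,3);k=W[(W[:,2]>.155)]
    print(n,'pix',P[v,u].round(4),'n',len(k),'top',np.nanmax(W[:,2]).round(4),'mid',((k[:,:2].min(0)+k[:,:2].max(0))/2).round(4),np.ptp(k[:,:2],axis=0).round(3))
    w=W[(abs(W[:,2]-.085)<.012)];
    for lo,hi in((.03,.066),(.072,.095),(.1,.125)):
        w=W[(W[:,2]>lo)&(W[:,2]<hi)]; w=w[np.hypot(*(w[:,:2]-np.median(k[:,:2],0)).T)<.08]
        if len(w)>20: print(lo,len(w),fit(w,0))
for n,C,P,(u,v) in(('s',a,A,(345,268)),('t',b,B,(205,221))):
    h=cv2.cvtColor(C['color'],cv2.COLOR_RGB2HSV)[v,u]
    W=P[v-40:v+40,u-40:u+40].reshape(-1,3);m=W[(W[:,2]>.0035)&(W[:,2]<.012)]
    print(n,P[v,u].round(4),len(m),((np.nanpercentile(m[:,:2],1,axis=0)+np.nanpercentile(m[:,:2],99,axis=0))/2).round(4),np.ptp(m[:,:2],axis=0).round(3))
for nm,(u,v) in dict(jar=(285,186),flask=(281,118),cup=(231,141),pink=(392,153),yel=(394,293),chz=(290,236),gouge=(318,140),mal=(131,202),pur=(186,288)).items(): print(nm,B[v,u].round(3))
s=cv2.resize(a['color'][135:225,170:290],None,fx=4,fy=4,interpolation=2);t=cv2.resize(b['color'][170:260,310:430],None,fx=4,fy=4,interpolation=2)
cv2.imwrite('pics/c1.png',np.vstack([s,t])[:,:,::-1][:720])
cv2.imwrite('pics/c1.png',cv2.resize(np.hstack([s,t])[:,:,::-1],(800,300)))
```

```text
s pix [ 0.505 -0.19   0.172] n 93 top 0.1769 mid [ 0.4986 -0.1985] [0.03 0.03]Traceback (most recent call last):
  File "<stdin>", line 13, in <module>
  File "<stdin>", line 4, in fit
TypeError: cannot unpack non-iterable NoneType object
```

```bash
cat > m.py <<'E'
from h import *
a=load('s0');b=load('t0');A=cloud(a);B=cloud(b)
def fit(P):
    M=np.c_[2*P[:,:2],np.ones(len(P))];s=np.linalg.lstsq(M,(P[:,:2]**2).sum(1),rcond=None)[0]
    return s[:2].round(4),np.sqrt(s[2]+s[:2]@s[:2]).round(4)
for n,P,(u,v) in(('s',A,(228,159)),('t',B,(368,214))):
    W=P[v-50:v+60,u-50:u+50].reshape(-1,3);k=W[W[:,2]>.155]
    print(n,'pix',P[v,u].round(4),'n',len(k),'top',np.nanmax(W[:,2]).round(4),'mid',((k[:,:2].min(0)+k[:,:2].max(0))/2).round(4),np.ptp(k[:,:2],axis=0).round(3))
    for lo,hi in((.04,.066),(.072,.085),(.1,.115)):
        w=W[(W[:,2]>lo)&(W[:,2]<hi)]; w=w[np.hypot(*(w[:,:2]-np.median(k[:,:2],0)).T)<.075]
        if len(w)>20: print(lo,len(w),fit(w))
for n,P,(u,v) in(('s',A,(345,268)),('t',B,(205,221))):
    W=P[v-40:v+40,u-40:u+40].reshape(-1,3);m=W[(W[:,2]>.0035)&(W[:,2]<.012)]
    print(n,P[v,u].round(4),len(m),((np.nanpercentile(m[:,:2],1,axis=0)+np.nanpercentile(m[:,:2],99,axis=0))/2).round(4),np.ptp(m[:,:2],axis=0).round(3))
for nm,(u,v) in dict(jar=(285,186),flask=(281,118),cup=(231,141),pink=(392,153),yel=(394,293),chz=(290,236),gouge=(318,140),mal=(131,202),pur=(186,288)).items(): print(nm,B[v,u].round(3))
s=cv2.resize(a['color'][135:225,170:290],(400,300),interpolation=2);t=cv2.resize(b['color'][170:260,310:430],(400,300),interpolation=2)
cv2.imwrite('pics/c1.png',np.hstack([s,t])[:,:,::-1])
E
python3 m.py
```

```text
s pix [ 0.505 -0.19   0.172] n 93 top 0.1769 mid [ 0.4986 -0.1985] [0.03 0.03]
0.04 183 (array([ 0.4987, -0.1981]), np.float64(0.0589))
0.072 117 (array([ 0.4987, -0.1999]), np.float64(0.0582))
0.1 134 (array([ 0.4983, -0.1992]), np.float64(0.0552))
t pix [ 0.4944 -0.1989  0.1726] n 116 top 0.1807 mid [ 0.4958 -0.2   ] [0.029 0.029]
0.04 122 (array([ 0.4927, -0.2039]), np.float64(0.0628))
0.072 52 (array([ 0.4963, -0.2002]), np.float64(0.0588))
0.1 58 (array([ 0.4963, -0.2008]), np.float64(0.0565))
s [0.4742 0.2479 0.0025] 1977 [0.4658 0.2368] [0.319 0.304]
t [0.4717 0.248  0.0084] 2809 [0.4736 0.2507] [0.236 0.238]
jar [0.571 0.018 0.086]
flask [0.73  0.031 0.21 ]
cup [0.71  0.182 0.004]
pink [ 0.666 -0.27   0.113]
yel [ 0.29  -0.282  0.105]
chz [0.435 0.    0.02 ]
gouge [ 0.716 -0.073  0.018]
mal [0.517 0.451 0.058]
pur [0.288 0.271 0.127]
```

View pics/c1.png

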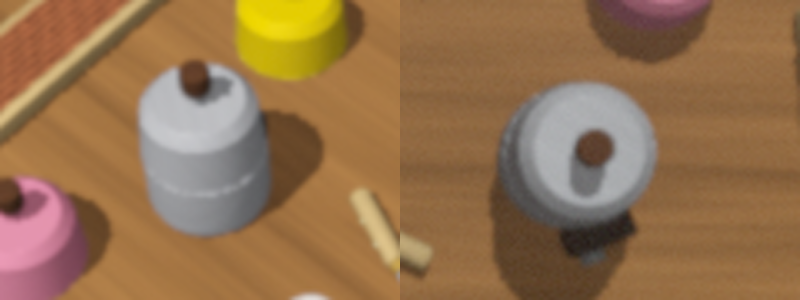

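The crop confirms it: brown knob, grey steel dome, seam to the pot, and a black box beside it. Heights match (knob top about 0.175), with the axis at about (0.4975,-0.1995) and the mat at about (0.472,0.249). Moving above the knob.

Request:
carry_out(
  steps=[
    {"dy":0.39,"dz":-0.158,"gripper":0.0854},
    {"dy":0.39,"dz":-0.158},
    {"dy":0.39,"dz":-0.158},
    {"dy":0.39,"dz":-0.158},
    {"dy":0.39,"dz":-0.158},
    {"dy":0.39,"dz":-0.158},
    {"dy":0.39,"dz":-0.158},
    {"dy":0.39,"dz":-0.158},
  ],
)

```text
invalid input at $.steps[0]: expected keys dx, dy, dz, roll, gripper
```

Request:
carry_out(
  steps=[
    {"dx":0,"dy":0.39,"dz":-0.158,"roll":0,"gripper":0.0854},
    {"dx":0,"dy":0.39,"dz":-0.158,"roll":0,"gripper":0.0854},
    {"dx":0,"dy":0.39,"dz":-0.158,"roll":0,"gripper":0.0854},
    {"dx":0,"dy":0.39,"dz":-0.158,"roll":0,"gripper":0.0854},
    {"dx":0,"dy":0.39,"dz":-0.158,"roll":0,"gripper":0.0854},
    {"dx":0,"dy":0.39,"dz":-0.158,"roll":0,"gripper":0.0854},
    {"dx":0,"dy":0.39,"dz":-0.158,"roll":0,"gripper":0.0854},
    {"dx":0,"dy":0.39,"dz":-0.158,"roll":0,"gripper":0.0854},
  ],
)

```text
time: 0.77
tool_pos: [0.4341, -0.2584, 0.2312]
orientation: [[-0.0, 0.932, 0.363], [0.0, 0.363, -0.932], [-1.0, -0.0, -0.0]]
ft_force: [-0.4, -0.8, -0.8]
gripper_width: 1.0
```

Request:
carry_out(
  steps=[
    {"dx":0,"dy":0.0805,"dz":-0.032,"roll":0,"gripper":0.0854},
    {"dx":0,"dy":0.0805,"dz":-0.032,"roll":0,"gripper":0.0854},
    {"dx":0,"dy":0.0805,"dz":-0.032,"roll":0,"gripper":0.0854},
    {"dx":0,"dy":0.0805,"dz":-0.032,"roll":0,"gripper":0.0854},
  ],
)

```text
time: 1.1
tool_pos: [0.4975, -0.1995, 0.2307]
orientation: [[-0.001, 0.93, 0.367], [0.0, 0.367, -0.93], [-1.0, -0.001, -0.001]]
ft_force: [-1.0, -0.7, -0.5]
gripper_width: 1.003
```

Run:
```python
from h import *
c=shot('wrist','w1');P=cloud(c)
s=bot.get_state();print(s['tool_pos'].round(4) if hasattr(s['tool_pos'],'round') else s['tool_pos'],s['q'])
k=P[(P[...,2]>.168)&(P[...,2]<.182)&(np.hypot(P[...,0]-.4975,P[...,1]+.1995)<.03)]
print(len(k),k.mean(0),(k.min(0)+k.max(0))/2,np.ptp(k,axis=0))
```

```text
[ 0.4966 -0.2007  0.2309] [-5.36129660e-01  2.82140959e-01 -2.23066425e-02  1.26723990e+00
 -2.29528318e-04  2.23172062e+00]
1453 [ 0.4967457  -0.20027423  0.17235364] [ 0.49572515 -0.20053375  0.17129764] [0.0291386  0.02897692 0.00655975]
```

View pics/w1.png

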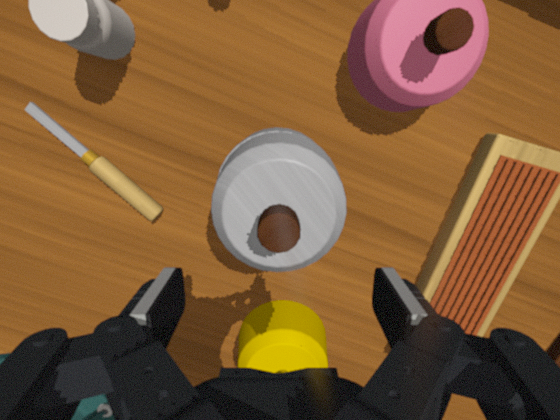

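The wrist view shows the brown knob at (279,229) centred between the fingers. The yellow lid is at (283,340) and the pink one at upper right. The knob centre is about (0.4965,-0.2004) from depth. Descending and gripping.

Request:
carry_out(
  steps=[
    {"dx":0.03,"dy":0,"dz":0,"roll":0,"gripper":0.0854},
    {"dx":0.06,"dy":0,"dz":0,"roll":0,"gripper":0.0854},
    {"dx":0.08,"dy":0,"dz":0,"roll":0,"gripper":0.0854},
    {"dx":0.087,"dy":0,"dz":0,"roll":0,"gripper":0.0854},
    {"dx":0.087,"dy":0,"dz":0,"roll":0,"gripper":0.0854},
    {"dx":0.087,"dy":0,"dz":0,"roll":0,"gripper":0.02},
    {"dx":0.087,"dy":0,"dz":0,"roll":0,"gripper":0.02},
    {"dx":0.087,"dy":0,"dz":0,"roll":0,"gripper":0.02},
  ],
  force=50,
)

```text
time: 1.82
tool_pos: [0.4969, -0.2018, 0.1456]
orientation: [[0.002, 0.932, 0.363], [-0.001, 0.363, -0.932], [-1.0, 0.001, 0.002]]
ft_force: [-1.0, 0.9, -0.6]
gripper_width: 0.603
```

Request:
carry_out(
  steps=[
    {"dx":0,"dy":0,"dz":0,"roll":0,"gripper":0.02},
    {"dx":0,"dy":0,"dz":0,"roll":0,"gripper":0.02},
    {"dx":0,"dy":0,"dz":0,"roll":0,"gripper":0.02},
    {"dx":0,"dy":0,"dz":0,"roll":0,"gripper":0.02},
  ],
)

```text
time: 2.15
tool_pos: [0.4967, -0.2012, 0.1449]
orientation: [[0.001, 0.932, 0.364], [-0.0, 0.364, -0.932], [-1.0, 0.001, 0.001]]
ft_force: [-1.5, 2.5, 6.4]
gripper_width: 0.336
```

Opening is about 29 mm, so the knob is gripped. Lifting.

Request:
carry_out(
  steps=[
    {"dx":-0.005,"dy":0,"dz":0,"roll":0,"gripper":0.02},
    {"dx":-0.015,"dy":0,"dz":0,"roll":0,"gripper":0.02},
    {"dx":-0.03,"dy":0,"dz":0,"roll":0,"gripper":0.02},
    {"dx":-0.05,"dy":0,"dz":0,"roll":0,"gripper":0.02},
    {"dx":-0.07,"dy":0,"dz":0,"roll":0,"gripper":0.02},
    {"dx":-0.085,"dy":0,"dz":0,"roll":0,"gripper":0.02},
    {"dx":-0.09,"dy":0,"dz":0,"roll":0,"gripper":0.02},
    {"dx":-0.09,"dy":0,"dz":0,"roll":0,"gripper":0.02},
  ],
)

```text
time: 2.82
tool_pos: [0.4969, -0.2015, 0.2352]
orientation: [[0.001, 0.932, 0.363], [-0.001, 0.363, -0.932], [-1.0, 0.001, 0.001]]
ft_force: [0.4, 0.8, -2.2]
gripper_width: 0.332
```

Run:
```python
from h import *
c=shot('scene','s2');P=cloud(c);b=shot('top','t2');B=cloud(b)
s=bot.get_state();print(s['tool_pos'],s['ft_force'],s['gripper_width'])
cv2.imwrite('pics/c2.png',cv2.resize(c['color'][100:240,140:340],(800,560),interpolation=2)[...,::-1])
# cork mat by colour in initial pictures
for n,(u,v) in(('s0',(345,268)),('t0',(205,221))):
    c=load(n);P=cloud(c);hsv=cv2.cvtColor(c['color'],cv2.COLOR_RGB2LAB).astype(int)
    ref=np.median(hsv[v-8:v+8,u-8:u+8].reshape(-1,3),0)
    m=(abs(hsv-ref).max(-1)<22).astype(np.uint8)
    m=cv2.morphologyEx(m,cv2.MORPH_OPEN,np.ones((5,5),np.uint8));_,l,st,ce=cv2.connectedComponentsWithStats(m)
    i=l[v,u];cc,_=cv2.findContours((l==i).astype(np.uint8),0,1);e=cv2.fitEllipse(max(cc,key=len))
    uu,vv=e[0];W=c['world_from_camera'];r=W[:3,:3]@[(uu-c['cx'])/c['fx'],(vv-c['cy'])/c['fy'],1];print(n,st[i],e,(W[:3,3]+r*(.006-W[2,3])/r[2]).round(4))
```

```text
[ 0.49623764 -0.2010979   0.23350306] [-0.42460152  0.3016086  -2.90782626] 0.33408369497775264
s0 [ 317  244   57   51 2343] ((345.0849914550781, 268.90966796875), (50.02130126953125, 57.652992248535156), 107.32880401611328) [0.4782 0.2508 0.006 ]
t0 [ 177  192   57   58 2626] ((204.91094970703125, 220.62136840820312), (56.39531707763672, 57.4700927734375), 40.40513610839844) [0.4729 0.2487 0.006 ]
```

View pics/c2.png

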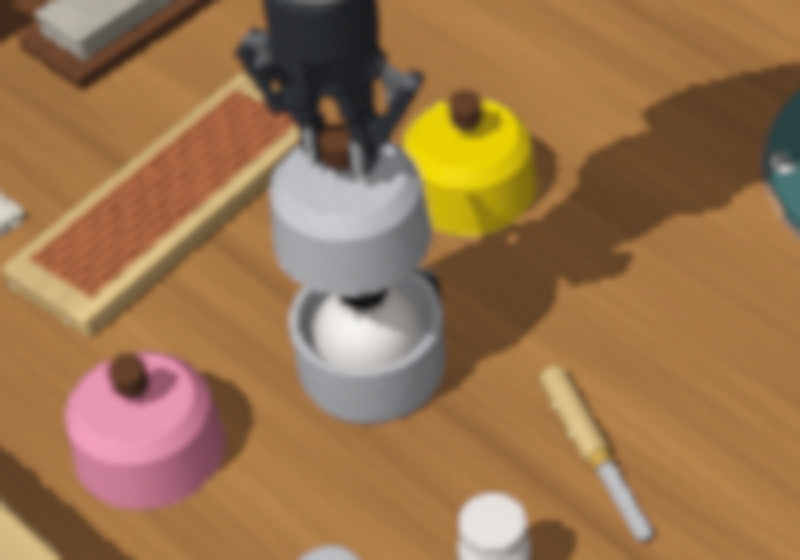

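Lid is up, upright, its foot clear of the cap (at (360,295) in the crop), and the weight reading of about 2.9 N fits. Carrying to the mat at about (0.475,0.2495).

Request:
carry_out(
  steps=[
    {"dx":0,"dy":0.003,"dz":-0.01,"roll":-0.05,"gripper":0.02},
    {"dx":0,"dy":0.01,"dz":-0.03,"roll":-0.12,"gripper":0.02},
    {"dx":0,"dy":0.02,"dz":-0.06,"roll":-0.2,"gripper":0.02},
    {"dx":0,"dy":0.03,"dz":-0.09,"roll":-0.3,"gripper":0.02},
    {"dx":0,"dy":0.04,"dz":-0.12,"roll":-0.4,"gripper":0.02},
    {"dx":0,"dy":0.05,"dz":-0.15,"roll":-0.5,"gripper":0.02},
    {"dx":0,"dy":0.06,"dz":-0.18,"roll":-0.6,"gripper":0.02},
    {"dx":0,"dy":0.07,"dz":-0.21,"roll":-0.7,"gripper":0.02},
  ],
)

```text
time: 3.58
tool_pos: [0.4845, 0.0214, 0.2332]
orientation: [[-0.002, 0.474, 0.88], [0.0, 0.88, -0.474], [-1.0, -0.001, -0.002]]
ft_force: [1.5, -0.4, -1.5]
gripper_width: 0.335
```

Request:
carry_out(
  steps=[
    {"dx":0,"dy":0.026,"dz":-0.0155,"roll":-0.1,"gripper":0.02},
    {"dx":0,"dy":0.053,"dz":-0.031,"roll":-0.2,"gripper":0.02},
    {"dx":0,"dy":0.08,"dz":-0.047,"roll":-0.3,"gripper":0.02},
    {"dx":0,"dy":0.11,"dz":-0.065,"roll":-0.4,"gripper":0.02},
    {"dx":0,"dy":0.14,"dz":-0.083,"roll":-0.5,"gripper":0.02},
    {"dx":0,"dy":0.17,"dz":-0.101,"roll":-0.6,"gripper":0.02},
    {"dx":0,"dy":0.19,"dz":-0.113,"roll":-0.65,"gripper":0.02},
    {"dx":0,"dy":0.197,"dz":-0.117,"roll":-0.7,"gripper":0.02},
  ],
)

```text
time: 4.25
tool_pos: [0.4759, 0.2517, 0.2328]
orientation: [[-0.002, -0.205, 0.979], [-0.0, 0.979, 0.205], [-1.0, 0.0, -0.002]]
ft_force: [-0.2, 0.1, -2.6]
gripper_width: 0.334
```

Run:
```python
from h import *
c=shot('scene','s3')
s=bot.get_state();print(s['time'],s['tool_pos'],s['q'],s['ft_force'],s['gripper_width'])
P=cloud(c)
k=P[(P[...,2]>.15)&(P[...,2]<.19)&(np.hypot(P[...,0]-.475,P[...,1]-.25)<.075)];print(len(k),k.min(0),k.max(0))
cv2.imwrite('pics/c3.png',cv2.resize(c['color'][180:320,240:440],(800,560),interpolation=2)[...,::-1])
```

```text
4.3 [0.47604477 0.25157961 0.23280267] [ 3.34440526e-01  2.87186376e-01 -9.72992747e-03  1.27581541e+00
  6.42125092e-04  1.69514726e+00] [-0.80319343  0.61156329 -2.35794584] 0.33451926344690186
349 [0.45550522 0.19839714 0.15547742] [0.53804107 0.31006467 0.18991385]
```

View pics/c3.png

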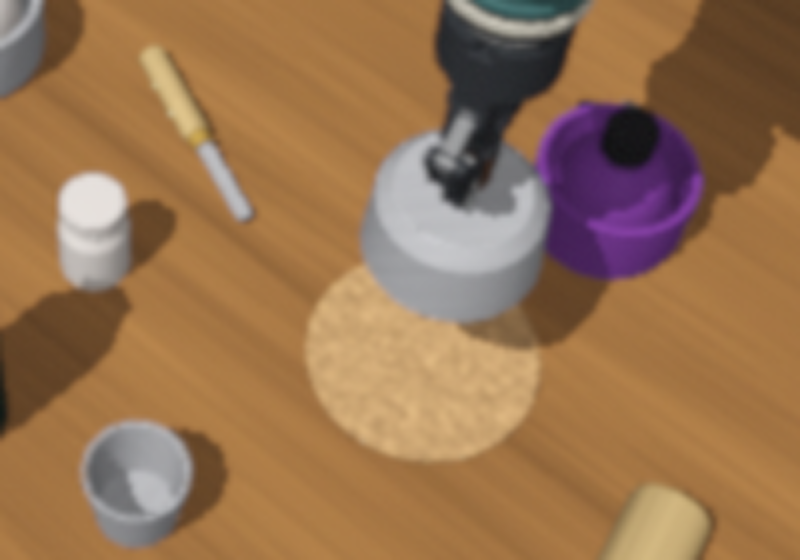

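The lid hangs upright over the mat at about (455,230) in the crop. Lowering, slow at the end; contact is expected at TCP z of about 0.0805.

Request:
carry_out(
  steps=[
    {"dx":0.015,"dy":0,"dz":0,"roll":0,"gripper":0.02},
    {"dx":0.04,"dy":0,"dz":0,"roll":0,"gripper":0.02},
    {"dx":0.07,"dy":0,"dz":0,"roll":0,"gripper":0.02},
    {"dx":0.1,"dy":0,"dz":0,"roll":0,"gripper":0.02},
    {"dx":0.125,"dy":0,"dz":0,"roll":0,"gripper":0.02},
    {"dx":0.14,"dy":0,"dz":0,"roll":0,"gripper":0.02},
    {"dx":0.147,"dy":0,"dz":0,"roll":0,"gripper":0.02},
    {"dx":0.149,"dy":0,"dz":0,"roll":0,"gripper":0.02},
  ],
)

```text
time: 4.97
tool_pos: [0.476, 0.2481, 0.0837]
orientation: [[-0.003, -0.199, 0.98], [-0.001, 0.98, 0.199], [-1.0, -0.0, -0.003]]
ft_force: [-0.2, -0.5, -2.1]
gripper_width: 0.336
```

Request:
carry_out(
  steps=[
    {"dx":0.001,"dy":0,"dz":0,"roll":0,"gripper":0.02},
    {"dx":0.002,"dy":0,"dz":0,"roll":0,"gripper":0.02},
    {"dx":0.003,"dy":0,"dz":0,"roll":0,"gripper":0.02},
    {"dx":0.003,"dy":0,"dz":0,"roll":0,"gripper":0.02},
  ],
)

```text
time: 5.3
tool_pos: [0.4773, 0.2489, 0.0828]
orientation: [[0.001, -0.2, 0.98], [0.0, 0.98, 0.2], [-1.0, 0.0, 0.001]]
ft_force: [-0.4, 0.7, -1.8]
gripper_width: 0.336
```

Request:
carry_out(
  steps=[
    {"dx":0.001,"dy":0,"dz":0,"roll":0,"gripper":0.02},
    {"dx":0.002,"dy":0,"dz":0,"roll":0,"gripper":0.02},
    {"dx":0.002,"dy":0,"dz":0,"roll":0,"gripper":0.02},
  ],
)

```text
time: 5.55
tool_pos: [0.4769, 0.2489, 0.0809]
orientation: [[0.001, -0.2, 0.98], [0.0, 0.98, 0.2], [-1.0, 0.0, 0.001]]
ft_force: [-3.5, -0.2, 5.7]
gripper_width: 0.338
```

Contact (+5.7 N upward). Opening slowly.

Request:
carry_out(
  steps=[
    {"dx":0,"dy":0,"dz":0,"roll":0,"gripper":0.035},
    {"dx":0,"dy":0,"dz":0,"roll":0,"gripper":0.045},
    {"dx":0,"dy":0,"dz":0,"roll":0,"gripper":0.0854},
    {"dx":0,"dy":0,"dz":0,"roll":0,"gripper":0.0854},
    {"dx":0,"dy":0,"dz":0,"roll":0,"gripper":0.0854},
    {"dx":0,"dy":0,"dz":0,"roll":0,"gripper":0.0854},
    {"dx":0,"dy":0,"dz":0,"roll":0,"gripper":0.0854},
    {"dx":0,"dy":0,"dz":0,"roll":0,"gripper":0.0854},
  ],
)

```text
time: 6.22
tool_pos: [0.4769, 0.2488, 0.0802]
orientation: [[-0.0, -0.2, 0.98], [-0.0, 0.98, 0.2], [-1.0, -0.0, -0.0]]
ft_force: [-0.5, -0.0, -0.3]
gripper_width: 0.998
```

Request:
carry_out(
  steps=[
    {"dx":-0.01,"dy":0,"dz":0,"roll":0,"gripper":0.0854},
    {"dx":-0.03,"dy":0,"dz":0,"roll":0,"gripper":0.0854},
    {"dx":-0.06,"dy":0,"dz":0,"roll":0,"gripper":0.0854},
    {"dx":-0.09,"dy":0,"dz":0,"roll":-0.1,"gripper":0.0854},
    {"dx":-0.11,"dy":0,"dz":0,"roll":-0.2,"gripper":0.0854},
    {"dx":-0.12,"dy":0,"dz":0,"roll":-0.3,"gripper":0.0854},
    {"dx":-0.12,"dy":0,"dz":0,"roll":-0.4,"gripper":0.0854},
    {"dx":-0.12,"dy":0,"dz":0,"roll":-0.5,"gripper":0.0854},
  ],
)

```text
time: 6.88
tool_pos: [0.4773, 0.249, 0.2011]
orientation: [[0.001, -0.649, 0.761], [0.001, 0.761, 0.649], [-1.0, -0.001, 0.001]]
ft_force: [0.4, -0.5, -0.9]
gripper_width: 1.0
```

Run:
```python
from h import *
c=shot('wrist','w4');P=cloud(c)
s=bot.get_state();print(s['time'],s['tool_pos'],s['q'],s['orientation'])
k=P[(P[...,2]>.1)&(P[...,2]<.12)&(np.hypot(P[...,0]-.475,P[...,1]-.25)<.04)];print(len(k),(k.min(0)+k.max(0))/2,np.ptp(k,axis=0))
t=shot('scene','s4');
cv2.imwrite('pics/c4.png',np.hstack([cv2.resize(c['color'],(400,300)),cv2.resize(t['color'][150:300,180:400],(400,300))])[...,::-1])
```

```text
6.9333 [0.47708379 0.24887024 0.20063538] [ 3.29344929e-01  2.95928365e-01 -8.50160866e-02  1.18913667e+00
 -1.89775990e-05  1.18692921e+00] [[ 6.82901171e-04 -6.54266197e-01  7.56264026e-01]
 [ 2.13355419e-04  7.56264281e-01  6.54266224e-01]
 [-9.99999744e-01 -2.85446143e-04  6.56045001e-04]]
1154 [0.47598308 0.24833113 0.10544383] [0.02921229 0.02886672 0.01049568]
```

View pics/c4.png

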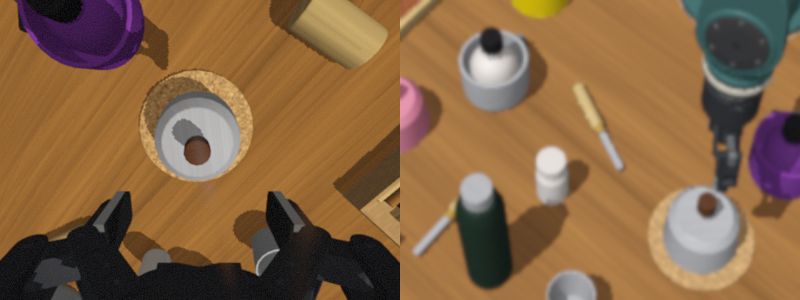

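The lid stands upright at (0.476,0.248), within 2 mm or so of the mat centre. In the right half the uncovered cap is at (490,40). Back to the cap, winding the wrist anticlockwise on the way.

Request:
carry_out(
  steps=[
    {"dx":0,"dy":-0.03,"dz":-0.024,"roll":-0.12,"gripper":0.0854},
    {"dx":0,"dy":-0.06,"dz":-0.047,"roll":-0.24,"gripper":0.0854},
    {"dx":0,"dy":-0.09,"dz":-0.071,"roll":-0.36,"gripper":0.0854},
    {"dx":0,"dy":-0.12,"dz":-0.095,"roll":-0.48,"gripper":0.0854},
    {"dx":0,"dy":-0.15,"dz":-0.119,"roll":-0.6,"gripper":0.0854},
    {"dx":0,"dy":-0.18,"dz":-0.142,"roll":-0.72,"gripper":0.0854},
    {"dx":0,"dy":-0.21,"dz":-0.166,"roll":-0.84,"gripper":0.0854},
    {"dx":0,"dy":-0.24,"dz":-0.19,"roll":-0.96,"gripper":0.0854},
  ],
)

```text
time: 7.65
tool_pos: [0.486, -0.0438, 0.2003]
orientation: [[0.0, -1.0, -0.015], [0.0, -0.015, 1.0], [-1.0, -0.0, 0.0]]
ft_force: [0.9, 0.1, 0.8]
gripper_width: 1.001
```

Request:
carry_out(
  steps=[
    {"dx":0,"dy":-0.001,"dz":-0.03,"roll":-0.12,"gripper":0.0854},
    {"dx":0,"dy":-0.002,"dz":-0.06,"roll":-0.24,"gripper":0.0854},
    {"dx":0,"dy":-0.003,"dz":-0.09,"roll":-0.36,"gripper":0.0854},
    {"dx":0,"dy":-0.003,"dz":-0.12,"roll":-0.48,"gripper":0.0854},
    {"dx":0,"dy":-0.003,"dz":-0.144,"roll":-0.6,"gripper":0.0854},
    {"dx":0,"dy":-0.003,"dz":-0.144,"roll":-0.72,"gripper":0.0854},
    {"dx":0,"dy":-0.003,"dz":-0.144,"roll":-0.84,"gripper":0.0854},
    {"dx":0,"dy":-0.003,"dz":-0.144,"roll":-0.96,"gripper":0.0854},
  ],
)

```text
time: 8.32
tool_pos: [0.4911, -0.1865, 0.1999]
orientation: [[-0.001, -0.562, -0.827], [0.0, -0.827, 0.562], [-1.0, -0.0, 0.001]]
ft_force: [0.4, 0.5, 0.7]
gripper_width: 1.0
```

Request:
carry_out(
  steps=[
    {"dx":0,"dy":0,"dz":0,"roll":-0.12,"gripper":0.0854},
    {"dx":0,"dy":0,"dz":0,"roll":-0.24,"gripper":0.0854},
    {"dx":0,"dy":0,"dz":0,"roll":-0.36,"gripper":0.0854},
    {"dx":0,"dy":0,"dz":0,"roll":-0.48,"gripper":0.0854},
    {"dx":0,"dy":0,"dz":0,"roll":-0.6,"gripper":0.0854},
    {"dx":0,"dy":0,"dz":0,"roll":-0.72,"gripper":0.0854},
    {"dx":0,"dy":0,"dz":0,"roll":-0.84,"gripper":0.0854},
    {"dx":0,"dy":0,"dz":0,"roll":-0.96,"gripper":0.0854},
  ],
)

```text
time: 8.98
tool_pos: [0.4913, -0.1859, 0.2001]
orientation: [[-0.0, 0.357, -0.934], [0.0, -0.934, -0.357], [-1.0, -0.0, 0.0]]
ft_force: [0.9, 0.8, 0.4]
gripper_width: 1.006
```

Run:
```python
from h import *
c=shot('wrist','w5');P=cloud(c)
s=bot.get_state();print(s['time'],s['tool_pos'],s['q'],s['orientation'])
k=P[(P[...,2]>.112)&(P[...,2]<.135)&(np.hypot(P[...,0]-.4967,P[...,1]+.2003)<.03)];print(len(k),np.median(k,0),(k.min(0)+k.max(0))/2,np.ptp(k,axis=0))
cv2.imwrite('pics/c5.png',cv2.resize(c['color'][120:330,140:420],(800,600),interpolation=2)[...,::-1])
```

```text
9.0333 [ 0.49127275 -0.18594678  0.20011843] [-5.17045586e-01  2.75267948e-01 -1.16467544e-01  1.17937766e+00
  9.07798673e-06 -2.46183643e+00] [[-2.70920662e-04  3.65336695e-01 -9.30875408e-01]
 [ 1.64500883e-04 -9.30875414e-01 -3.65336745e-01]
 [-9.99999950e-01 -2.52107099e-04  1.92095174e-04]]
2261 [ 0.49556515 -0.20131797  0.12108291] [ 0.49501192 -0.19990743  0.118083  ] [0.03891278 0.03874091 0.01206629]
```

View pics/c5.png

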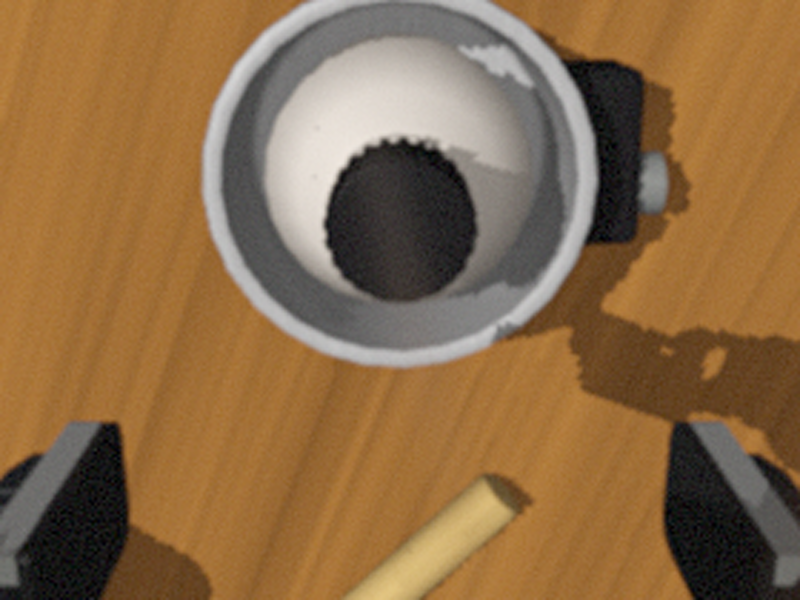

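The view shows the black ribbed cap (crop (400,220)) in the pot, with the control box beside it at right. Its centre is about (0.496,-0.2003), top at 0.121 as expected. Aligning, descending and gripping.

Request:
carry_out(
  steps=[
    {"dx":0,"dy":0.015,"dz":0.001,"roll":0,"gripper":0.0854},
    {"dx":0.03,"dy":0.015,"dz":0.001,"roll":0,"gripper":0.0854},
    {"dx":0.06,"dy":0.015,"dz":0.001,"roll":0,"gripper":0.0854},
    {"dx":0.085,"dy":0.015,"dz":0.001,"roll":0,"gripper":0.0854},
    {"dx":0.1,"dy":0.015,"dz":0.001,"roll":0,"gripper":0.0854},
    {"dx":0.108,"dy":0.015,"dz":0.001,"roll":0,"gripper":0.0854},
    {"dx":0.108,"dy":0.015,"dz":0.001,"roll":0,"gripper":0.0854},
    {"dx":0.108,"dy":0.015,"dz":0.001,"roll":0,"gripper":0.0854},
  ],
)

```text
time: 9.7
tool_pos: [0.496, -0.2009, 0.0927]
orientation: [[0.0, 0.352, -0.936], [-0.0, -0.936, -0.352], [-1.0, 0.0, -0.0]]
ft_force: [0.6, -0.4, -0.7]
gripper_width: 0.999
```

Request:
carry_out(
  steps=[
    {"dx":0,"dy":0,"dz":0,"roll":0,"gripper":0.02},
    {"dx":0,"dy":0,"dz":0,"roll":0,"gripper":0.02},
    {"dx":0,"dy":0,"dz":0,"roll":0,"gripper":0.02},
    {"dx":0,"dy":0,"dz":0,"roll":0,"gripper":0.02},
    {"dx":0,"dy":0,"dz":0,"roll":0,"gripper":0.02},
    {"dx":0,"dy":0,"dz":0,"roll":0,"gripper":0.02},
    {"dx":0,"dy":0,"dz":0,"roll":0,"gripper":0.02},
    {"dx":0,"dy":0,"dz":0,"roll":0,"gripper":0.02},
  ],
  force=60,
)

```text
time: 10.37
tool_pos: [0.4958, -0.2007, 0.0931]
orientation: [[0.001, 0.355, -0.935], [-0.001, -0.935, -0.355], [-1.0, 0.001, -0.0]]
ft_force: [-3.8, -0.0, 8.5]
gripper_width: 0.425
```

```bash
cat > st.py <<'E'
from cell import bot
import numpy as np
s=bot.get_state()
for k in('time','q','tool_pos','ft_force','torque','gripper_width'):print(k,np.round(s[k],4))
print('yaw',np.arctan2(s['orientation'][1][2],s['orientation'][0][2]))
E
python3 st.py
```

```text
time 10.3667
q [-5.367e-01  3.599e-01 -2.982e-01  9.118e-01 -5.000e-04 -2.470e+00]
tool_pos [ 0.4958 -0.2007  0.0931]
ft_force [-3.7658 -0.0273  8.5476]
torque [-0.01    0.6278 -0.0301]
gripper_width 0.4255
yaw -2.7790999190128485
```

Gripped (about 36 mm). Screwing clockwise (+roll), watching the torque.

Request:
carry_out(
  steps=[
    {"dx":0.0001,"dy":0,"dz":0,"roll":0.1,"gripper":0.02},
    {"dx":0.0002,"dy":0,"dz":0,"roll":0.2,"gripper":0.02},
    {"dx":0.0003,"dy":0,"dz":0,"roll":0.3,"gripper":0.02},
    {"dx":0.0004,"dy":0,"dz":0,"roll":0.4,"gripper":0.02},
    {"dx":0.0005,"dy":0,"dz":0,"roll":0.5,"gripper":0.02},
    {"dx":0.0006,"dy":0,"dz":0,"roll":0.6,"gripper":0.02},
    {"dx":0.0007,"dy":0,"dz":0,"roll":0.7,"gripper":0.02},
    {"dx":0.0008,"dy":0,"dz":0,"roll":0.8,"gripper":0.02},
  ],
)

```text
time: 11.03
tool_pos: [0.4947, -0.2006, 0.0922]
orientation: [[-0.002, -0.428, -0.904], [-0.001, -0.904, 0.428], [-1.0, 0.002, 0.001]]
ft_force: [-10.3, -0.7, 12.9]
gripper_width: 0.43
```

```bash
python3 st.py
```

```text
time 11.0333
q [-0.5369  0.3603 -0.3003  0.911  -0.0018 -1.6652]
tool_pos [ 0.4947 -0.2006  0.0922]
ft_force [-10.285   -0.6878  12.9409]
torque [-0.1301  2.2376  0.1392]
gripper_width 0.4296
yaw 2.699059591057846
```

Request:
carry_out(
  steps=[
    {"dx":0.0001,"dy":0,"dz":0,"roll":0.1,"gripper":0.02},
    {"dx":0.0002,"dy":0,"dz":0,"roll":0.2,"gripper":0.02},
    {"dx":0.0003,"dy":0,"dz":0,"roll":0.3,"gripper":0.02},
    {"dx":0.0004,"dy":0,"dz":0,"roll":0.4,"gripper":0.02},
    {"dx":0.0005,"dy":0,"dz":0,"roll":0.5,"gripper":0.02},
    {"dx":0.0006,"dy":0,"dz":0,"roll":0.6,"gripper":0.02},
    {"dx":0.0007,"dy":0,"dz":0,"roll":0.7,"gripper":0.02},
    {"dx":0.0008,"dy":0,"dz":0,"roll":0.8,"gripper":0.02},
  ],
)

```text
time: 11.7
tool_pos: [0.4939, -0.1998, 0.0913]
orientation: [[-0.003, -0.947, -0.323], [0.0, -0.323, 0.947], [-1.0, 0.003, 0.001]]
ft_force: [-15.3, 4.8, 18.3]
gripper_width: 0.429
```

```bash
python3 st.py
python3 - <<'E'
from h import *
c=shot('wrist','w6');cv2.imwrite('pics/c6.png',cv2.resize(c['color'][120:420,80:480],(800,600),interpolation=2)[...,::-1])
E
```

```text
time 11.7
q [-0.5367  0.3606 -0.3025  0.9103 -0.0011 -0.8651]
tool_pos [ 0.4939 -0.1998  0.0913]
ft_force [-15.3408   4.8059  18.3206]
torque [0.9305 2.9182 0.1624]
gripper_width 0.4289
yaw 1.8991995136134494
```

View pics/c6.png

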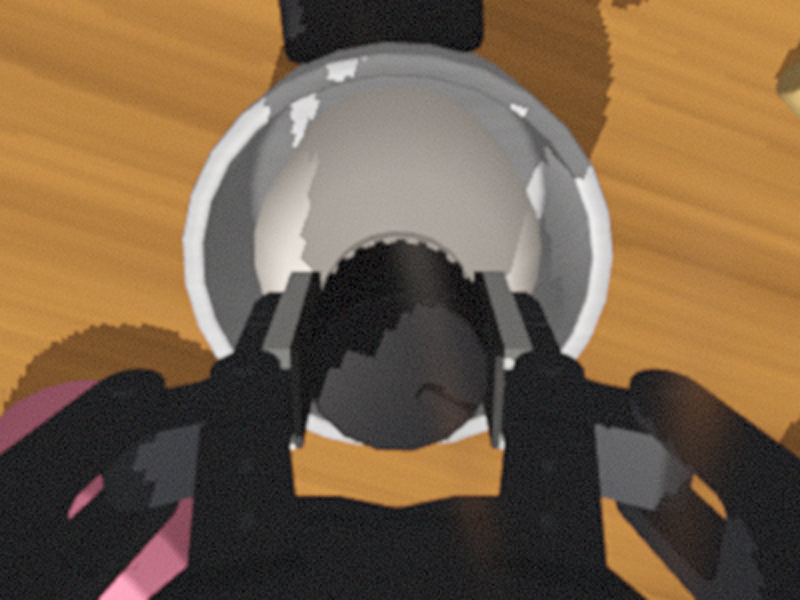

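Torque is about 0.15 N m, which is thread friction, so the cap turns with the fingers. The rib is visible at about (440,392) on the cap between the pads. A side load of about 15 N has built up, so I'll relieve it with a small shift while continuing.

Request:
carry_out(
  steps=[
    {"dx":0,"dy":0.0005,"dz":0.0003,"roll":0.1,"gripper":0.02},
    {"dx":0,"dy":0.001,"dz":0.0006,"roll":0.2,"gripper":0.02},
    {"dx":0,"dy":0.0015,"dz":0.0009,"roll":0.3,"gripper":0.02},
    {"dx":0,"dy":0.0017,"dz":0.0011,"roll":0.4,"gripper":0.02},
    {"dx":0.0001,"dy":0.0017,"dz":0.0011,"roll":0.5,"gripper":0.02},
    {"dx":0.0002,"dy":0.0017,"dz":0.0011,"roll":0.6,"gripper":0.02},
  ],
)

```text
time: 12.25
tool_pos: [0.4937, -0.1989, 0.0909]
orientation: [[0.0, -0.964, 0.268], [0.002, 0.268, 0.964], [-1.0, 0.0, 0.002]]
ft_force: [-1.4, 7.4, 8.1]
gripper_width: 0.43
```

```bash
python3 st.py
```

```text
time 12.25
q [-0.5371  0.3585 -0.307   0.9058  0.0017 -0.2663]
tool_pos [ 0.4937 -0.1989  0.0909]
ft_force [-1.4394  7.4004  8.1259]
torque [1.758  0.3714 0.1305]
gripper_width 0.43
yaw 1.2999493892681886
```

Request:
carry_out(
  steps=[
    {"dx":0.0001,"dy":0.0002,"dz":0.0004,"roll":0.1,"gripper":0.02},
    {"dx":0.0002,"dy":0.0002,"dz":0.0008,"roll":0.2,"gripper":0.02},
    {"dx":0.0003,"dy":0.0002,"dz":0.0008,"roll":0.3,"gripper":0.02},
    {"dx":0.0004,"dy":0.0002,"dz":0.0008,"roll":0.4,"gripper":0.02},
  ],
)

```text
time: 12.58
tool_pos: [0.4939, -0.1983, 0.0906]
orientation: [[0.001, -0.784, 0.621], [0.001, 0.621, 0.784], [-1.0, 0.0, 0.002]]
ft_force: [-1.1, 6.7, 8.9]
gripper_width: 0.426
```

```bash
python3 st.py
```

```text
time 12.5833
q [-0.5357  0.3585 -0.3081  0.9042  0.0015  0.1346]
tool_pos [ 0.4939 -0.1983  0.0906]
ft_force [-1.0999  6.7094  8.9007]
torque [1.3425 0.108  1.7945]
gripper_width 0.4256
yaw 0.9004708580828806
```

Request:
carry_out(
  steps=[
    {"dx":0.0001,"dy":0,"dz":0,"roll":0.1,"gripper":0.02},
    {"dx":0.0002,"dy":0,"dz":0,"roll":0.2,"gripper":0.02},
    {"dx":0.0002,"dy":0,"dz":0,"roll":0.3,"gripper":0.02},
  ],
)

```text
time: 12.83
tool_pos: [0.4949, -0.1989, 0.0906]
orientation: [[0.003, -0.566, 0.825], [-0.0, 0.825, 0.566], [-1.0, -0.002, 0.002]]
ft_force: [2.3, 5.8, 0.1]
gripper_width: 0.429
```

```bash
python3 st.py
```

```text
time 12.8333
q [-0.5357  0.3588 -0.3075  0.9023  0.0012  0.4338]
tool_pos [ 0.4949 -0.1989  0.0906]
ft_force [2.3491 5.7616 0.1309]
torque [ 1.1736 -0.3481  0.457 ]
gripper_width 0.4292
yaw 0.6013468370245179
```

Torque jumped to 1.8 N m at about 2.6 rad, then the fingers slipped, so it is at the hard stop. Gripping harder and pressing the stop gently for a clean zero, holding over 0.2 s.

Request:
carry_out(
  steps=[
    {"dx":0,"dy":0,"dz":0,"roll":0,"gripper":0.02},
    {"dx":0,"dy":0,"dz":0,"roll":0,"gripper":0.02},
    {"dx":0,"dy":0,"dz":0,"roll":0.02,"gripper":0.02},
    {"dx":0,"dy":0,"dz":0,"roll":0.04,"gripper":0.02},
    {"dx":0,"dy":0,"dz":0,"roll":0.04,"gripper":0.02},
    {"dx":0,"dy":0,"dz":0,"roll":0.04,"gripper":0.02},
    {"dx":0,"dy":0,"dz":0,"roll":0.04,"gripper":0.02},
  ],
  force=100,
)

```text
time: 13.42
tool_pos: [0.4949, -0.1989, 0.0907]
orientation: [[0.003, -0.536, 0.844], [0.0, 0.844, 0.536], [-1.0, -0.001, 0.002]]
ft_force: [3.7, 2.7, 4.8]
gripper_width: 0.416
```

```bash
python3 st.py
python3 - <<'E'
from h import *
c=shot('wrist','w7')
cv2.imwrite('pics/c7.png',cv2.resize(c['color'][240:360,200:360],(800,600),interpolation=2)[...,::-1])
E
```

```text
time 13.4167
q [-0.5357  0.3587 -0.3074  0.9025  0.0014  0.4692]
tool_pos [ 0.4949 -0.1989  0.0907]
ft_force [3.6769 2.7499 4.8395]
torque [ 0.7185 -0.7575  1.0319]
gripper_width 0.4164
yaw 0.5658479345212798
```

View pics/c7.png

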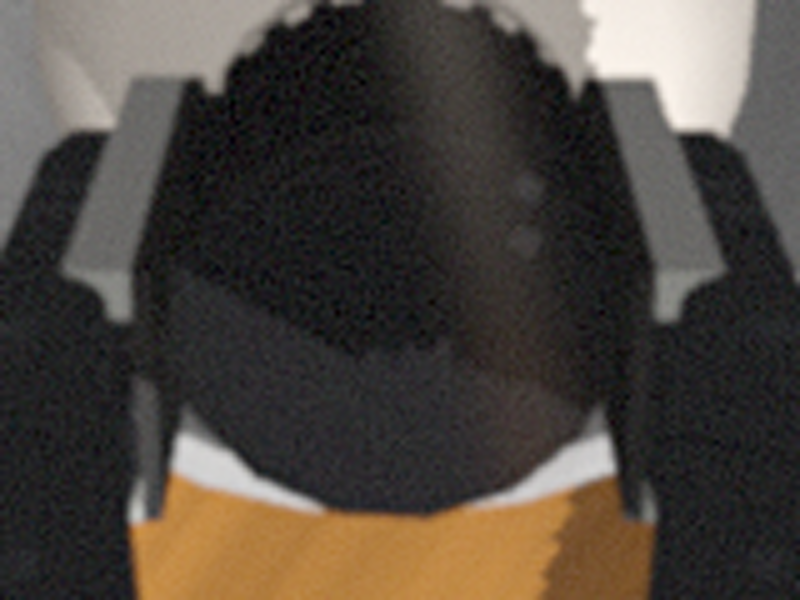

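Torque rose to 1.0 N m on a 0.04 rad press with no slip, so the cap is bottomed out and the pads hold it. The dark cap fills the view between the pads at (400,280). Backing off, with about 0.03 rad extra for wind-up.

Request:
carry_out(
  steps=[
    {"dx":0,"dy":0,"dz":0,"roll":-0.1,"gripper":0.02},
    {"dx":-0.0001,"dy":0,"dz":0,"roll":-0.2,"gripper":0.02},
    {"dx":-0.0002,"dy":0,"dz":0,"roll":-0.3,"gripper":0.02},
    {"dx":-0.0003,"dy":0,"dz":0,"roll":-0.4,"gripper":0.02},
    {"dx":-0.0004,"dy":0,"dz":0,"roll":-0.5,"gripper":0.02},
    {"dx":-0.0005,"dy":0,"dz":0,"roll":-0.6,"gripper":0.02},
    {"dx":-0.0006,"dy":0,"dz":0,"roll":-0.7,"gripper":0.02},
    {"dx":-0.0007,"dy":0,"dz":0,"roll":-0.8,"gripper":0.02},
  ],
)

```text
time: 14.13
tool_pos: [0.4947, -0.1991, 0.0914]
orientation: [[0.002, -0.98, 0.2], [-0.0, 0.2, 0.98], [-1.0, -0.002, 0.0]]
ft_force: [2.8, 2.2, 4.9]
gripper_width: 0.416
```

```bash
python3 st.py
```

```text
time 14.1333
q [-0.5361  0.3581 -0.3062  0.9044  0.001  -0.3345]
tool_pos [ 0.4947 -0.1991  0.0914]
ft_force [2.8294 2.2322 4.9105]
torque [ 0.419  -0.5538 -0.1721]
gripper_width 0.4162
yaw 1.3692368255401153
```

Request:
carry_out(
  steps=[
    {"dx":-0.0001,"dy":0,"dz":0,"roll":-0.12,"gripper":0.02},
    {"dx":-0.0002,"dy":0,"dz":0,"roll":-0.24,"gripper":0.02},
    {"dx":-0.0003,"dy":0,"dz":0,"roll":-0.36,"gripper":0.02},
    {"dx":-0.0004,"dy":0,"dz":0,"roll":-0.48,"gripper":0.02},
    {"dx":-0.0005,"dy":0,"dz":0,"roll":-0.6,"gripper":0.02},
    {"dx":-0.0006,"dy":0,"dz":0,"roll":-0.7,"gripper":0.02},
    {"dx":-0.0007,"dy":0,"dz":0,"roll":-0.78,"gripper":0.02},
    {"dx":-0.0007,"dy":0,"dz":0,"roll":-0.8,"gripper":0.02},
  ],
)

```text
time: 14.8
tool_pos: [0.4948, -0.1994, 0.0922]
orientation: [[0.002, -0.826, -0.563], [-0.001, -0.563, 0.826], [-1.0, -0.002, -0.002]]
ft_force: [2.7, -0.0, 5.4]
gripper_width: 0.418
```

Request:
carry_out(
  steps=[
    {"dx":0,"dy":0,"dz":0,"roll":0,"gripper":0.02},
    {"dx":0,"dy":0,"dz":0,"roll":0,"gripper":0.02},
    {"dx":0,"dy":0,"dz":0,"roll":0,"gripper":0.02},
    {"dx":0,"dy":0,"dz":0,"roll":0,"gripper":0.02},
  ],
)

```text
time: 15.13
tool_pos: [0.4948, -0.1994, 0.0922]
orientation: [[0.002, -0.829, -0.559], [-0.001, -0.559, 0.829], [-1.0, -0.002, -0.002]]
ft_force: [2.3, 0.3, 5.4]
gripper_width: 0.415
```

```bash
python3 st.py
python3 - <<'E'
from h import *
c=shot('scene','s8');P=cloud(c)
k=P[(P[...,2]>.1)&(P[...,2]<.12)&(np.hypot(P[...,0]-.475,P[...,1]-.25)<.04)];print(len(k),(k.min(0)+k.max(0))/2)
w=shot('wrist','w8')
cv2.imwrite('pics/c8.png',np.hstack([cv2.resize(c['color'],(400,300)),cv2.resize(w['color'][200:410,140:420],(400,300))])[...,::-1])
E
```

```text
time 15.1333
q [-5.3620e-01  3.5750e-01 -3.0490e-01  9.0600e-01  5.0000e-04 -1.1298e+00]
tool_pos [ 0.4948 -0.1994  0.0922]
ft_force [2.2993 0.3379 5.3661]
torque [ 0.1337 -0.5205  0.0672]
gripper_width 0.4151
yaw 2.1644139700141025
93 [0.47906332 0.24794666 0.10707659]
```

View pics/c8.png

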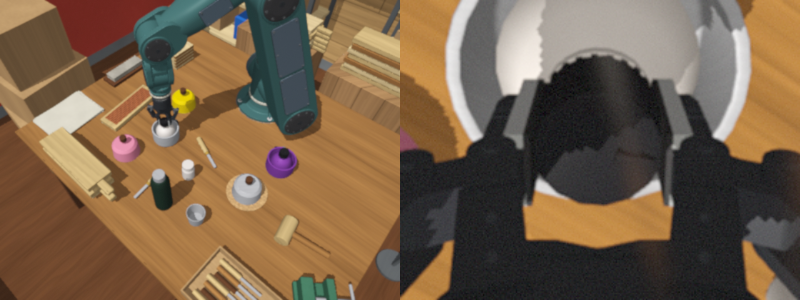

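The fingers turned 1.60 rad back from the pressed stop, at only friction torque (-0.17 N m) throughout. The cap is still gripped and steady, the rib is visible at (640,155), and the lid stands on the mat at (247,188) with the bystanders in place. Handing in.

```bash
python3 -c "
from cell import bot;print(bot.finish_job())"
```

```text
the job is handed in; nothing more can be done
None
```

The lid is on the cork mat and the cap is backed off about a quarter turn, still gripped at 100 N. I handed the job in at about 15.2 s; no verdict was reported.

- **Lid:** It stands upright and released with its knob at about (0.476, 0.248). That is within about 4 mm of my mat-centre estimates, which themselves differ by 5 mm between the two cameras.
- **Bottoming out:** The cap bottomed out after about 2.6 rad clockwise, where the torque jumped to 1.8 N m. The fingers then slipped about 0.3 rad on the cap. I regripped at 100 N and pressed the stop again, reaching 1.0 N m without an apparent slip.
- **Backing off:** The fingers turned back 1.60 rad from the pressed stop, at friction-level torque where I checked it mid-turn (-0.17 N m). Allowing for grip wind-up, I put the cap at about 1.57 rad. That comes from the finger rotation and torque; I did not measure the cap's rib independently.
- **Final checks:** The wrist force was about 6 N and the arm was still. The bystanders looked unmoved in the last scene picture, but I did not measure them again.
- **Disagreement:** While screwing, a side load of up to about 16 N built up because my axis estimate was about 2 mm off. I relieved it with small shifts.

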